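# Bed a paint jar against the gauge stop of a labelling track

## Robot

A 6-joint arm with a two-finger parallel gripper is mounted at the origin on a cart in front of the work surface, level with it; the furniture and walls round the work are solid. World frame = base frame: x ahead of the robot, y to its left, z up, the work surface at z = 0. Lengths are in m, angles in rad, forces in N, time in s.
With the tool pointing down it reaches from about 0.375 to 0.9 m from the base axis. Payload 3.1 kg.
Tool frame: the origin (TCP) lies at the very end of the fingers, on their centre line; the grasp point (between the pads) lies 19 mm behind it; z points along the fingers, y is the line along which they close (so a half turn about z gives the same grasp; the last joint's range is limited). The gripper opens to 87 mm and grips with 3 to 60 N. Pads are 19 mm wide; open, the fingers measure 117 mm over their backs; the gripper's body (75 mm by 190 mm) begins 51 mm behind the grasp point.
Start: joints at [1.042, 0.527, 1.433, -0, 1.181, -0.178], TCP at [0.214, 0.587, 0.223] pointing down, gripper open.
Joint ranges: [-3.08, 3.08], [-0.75, 2.2], [0.22, 2.44], [-1.43, 4.57], [0, 2.65], [-2.85, 2.85]. Speed limits (rad/s): [2.79, 2.79, 3.14, 3.14, 3.14, 3.14].

## Interface

Orientations are given as a unit quaternion [x, y, z, w].
In Python, from rig import status, viewer, robot gives the robot as it stands.
- The arm moves only by the tool arm_command, never from a script. Its arguments are lists of equal length, an entry for each row: "delta_rot": the turn, a rotation vector about the tool's x, y, z in degrees, a list of three; "delta_pos": the shift along the tool's x, y, z in m, a list of three; "gripper": the closure, from -1 (fully open) to 1 (shut). In form: {"delta_rot": [[rx, ry, rz], ...], "delta_pos": [[dx, dy, dz], ...], "gripper": [gripper, ...]}. A call has 1 to 12 rows; each row is the pose to reach, as a shift and turn from the pose commanded when the call began, along the tool's axes at that moment; what a row does not reach only later rows make up. A row lasts 1/12 s, in which the tool goes at most 41.7 mm and 7.16 degrees, less where a joint would pass 70% of its speed; a pose out of reach is approached as far as the arm can. A call with a gripper value outside its range is refused whole. The fingers move at their own pace and stop on an object; "grip_force" is the grip in N (left out, the last holds). Time passes only in rows, so rows that repeat a pose let the fingers close. It gives the time, the measured TCP pose, the force, the opening and the grip force at its end, in the units of the state.
- status.get_obs(): the state, without advancing time (a new reading comes with each control period).
- viewer.camera(name): name is "scene" or "top"; returns a dict with "pixels" (400x640x3 uint8, blue, green, red), "fx", "fy", "cx", "cy" (pixels), "k1" (the pictures are not rectified: a ray, as slopes to the right and down, at radius r is drawn at 1 + k1 r^2 times it, then the intrinsics apply), "pose" (4x4, takes a point from camera to world coordinates). Camera axes: x right, y down, z forward; pixel columns grow to the right and rows downward; lengths in m; the calibration is good to about 2 mm. A picture is of the moment at which its call begins. There is no depth.
- robot.hand_in(): hands the job in; it is judged then, once.
The state is a dict: "time": time; "q": joint angles; "joint_velocities": joint speeds; "joint_torque": joint torques, N m; "position": TCP position; "tool_rot": TCP orientation; "ft_force": force on the tool from outside, world axes, zero at the start; "moment": the same for the moment, N m; "grip_width": finger opening in m; "grip_force": force on a finger pad.
Only numpy, scipy, OpenCV 4.12 (cv2) and the standard library are available. Lean on these libraries where they do the work, as an engineer would, in place of code of your own. Each camera call takes 0.05 s, during which the arm holds its last target. There are 200 camera calls.

## Task

Take the wooden paddle from the black mat and with it gently roll the lying paint jar along the track, up onto the low aluminium shelf of the stop, until it meets the upright face; then keep it pressed there with about 6 newtons for a second, never more than 12. Leave the jar lying square on the shelf against the stop, stand the paddle upright back on the black mat and leave everything else alone; touch the jar with nothing but the paddle.

Things in the scene. Friction and masses are not known exactly. Their poses are not given: they have to be found in the camera images.
- track: Labelling track, a plywood trough 260 mm long (x), 92 wide, fixed. Origin: centre of its underside; +x is the rolling direction, toward the aluminium stop; z up. Felt floor 12 mm above the origin; walls 16 mm above the floor, 76 mm apart inside, 8 thick; ends open. The jar rolls easily but stays where it is left at rest.
- stop_zone (a point): Midpoint of the stop's setting range, on the felt floor; axes as the track. The clamped aluminium stop's rigid upright face (72 mm wide, 24.5 mm high) stands anywhere from 30 mm before to 30 mm beyond it in x; its setting is not measured: feel for it. Before the face lies the stop's shelf, 2 mm high, level for 17 mm, then an 8 mm ramp down to the felt. Behind it: foot and knob, 21 mm high.
- paint_jar: Glass paint jar, dark, with black cap: 26 mm diameter, 64 mm long, about 45 g, lying across the track, perhaps a little askew. Origin: centre of its bottom end face; z is the jar's long axis, toward the cap; x and y turn as it rolls.
- jar_mid (a point): The middle of the jar: on its axis, 32 mm from the bottom (13 mm above the felt floor or shelf it lies on); axes as paint_jar.
- paddle: Wooden push paddle standing upright, 88 mm tall, 120 g. Origin: centre of its underside, z up. Foot 22 mm thick (x), 60 wide (y), 34 tall; its two 60 x 34 mm faces (+x, -x), lined with slick white plastic, push the jar. Above it a handle 14 mm thick (x), 30 wide (y), 34 to 88 mm above the origin, gripped across the 14 mm with the fingertips above the foot, to clear jar and walls.
- mat: Black rubber parking mat 100 x 100 mm, 3 mm thick, fixed to the worktop. Origin: centre of its underside.
- pot_bystander: Small dark blue paint pot with black cap standing near the track, 26 mm diameter, 64 mm tall; not to be disturbed. Origin: centre of its underside.
- tape_bystander: Roll of masking tape lying near the front edge, 54 mm diameter, 18 mm high; not to be disturbed. Origin: centre of its underside.
There are look-alikes about, which are no part of the job. Leave any turquoise look-alike of the paint_jar alone.

How it is judged:
On the way, in this order (a step that is already met when the one before it is completed fails the run):
1. the paddle is lifted off its mat (z of paddle in the frame of mat above 0.025 m), for 0.2 s.
2. the paddle keeps the jar, up on the stop's shelf, pressed with 4 to 9 N (contact force between paddle and paint_jar between 4 and 9 N and z of jar_mid in the frame of track above 0.0262 m), for 0.6 s.
At the end, for the whole second after the job is handed in: The jar lies at rest up on the stop's 2 mm shelf (its middle 26.2 to 29 mm above the worktop, between the walls), which it does only within about 4 mm of touching the face, square to the track within 0.06 rad; the paddle stands upright and still on the mat, its centre within 45 mm of the mat's (z of jar_mid in the frame of track between 0.0262 and 0.029 m and y of jar_mid in the frame of track between -0.01 and 0.01 m and angle between the z axis of paint_jar and the y axis of track, either way round below 0.06 rad and linear speed of paint_jar below 0.005 m/s and angle between paddle's own z axis and vertical below 0.08 rad and horizontal distance between paddle and mat below 0.045 m and z of paddle in the frame of mat below 0.006 m and linear speed of paddle below 0.01 m/s).
It fails at once if the jar is pressed with more than 12 N (contact force between paddle and paint_jar above 12 N).
It fails at once if the robot itself touches the jar (contact force between any of the fingers, the arm and paint_jar above 0.3 N).
It fails at once if the jar is lifted or tipped up out of the track (z of jar_mid in the frame of track above 0.035 m or angle between paint_jar's own z axis and vertical below 1.3 rad).
It fails at once if the blue pot or the tape roll is disturbed (distance of any of pot_bystander, tape_bystander from where it was at the start of the episode above 0.015 m).
It also fails if it takes over 64 s, if anything falls off the work surface, if the arm or the gripper's body presses on something with over 40 N, if the wrist force passes 120 N, or if a joint passes its speed limit or range.

## Working session

There is one attempt and no reset: what is moved stays moved. The work goes in short steps, Python scripts to look and compute and a tool call to move; the robot and the scene stay as the last step left them, time stands still between calls to the robot, and variables do not carry over. Pictures are saved under pics/ and viewed, at most 10 in all, crops included, and the job is handed in when it is done.

Besides the shell and the picture viewer there is one more tool, called after "Emit:" as a command line: name --argument value ..., lists and objects as JSON in quotes. arm_command: Moves the arm, as the interface text tells. Its arguments: {"type":"object","properties":{"delta_rot":{"type":"array","items":{"type":"array","items":{"type":"number"}}},"delta_pos":{"type":"array","items":{"type":"array","items":{"type":"number"}}},"gripper":{"type":"array","items":{"type":"number"}},"grip_force":{"type":"number"}},"required":["delta_rot","delta_pos","gripper"]}

```bash
mkdir -p pics; python3 - <<'E'
from rig import status, viewer
import cv2,numpy as np
np.set_printoptions(precision=4,suppress=True)
for n in("scene","top"):
    c=viewer.camera(n);cv2.imwrite(f"pics/{n}0.png",c["pixels"]);print(n,c["fx"],c["fy"],c["cx"],c["cy"],c["k1"]);print(np.array(c["pose"]))
o=status.get_obs();print(o)
E
```

```text
scene 477.07831986764666 477.07831986764666 318.1961765367201 200.01924123387954 -0.012029988368703441
[[-0.6985 -0.3628  0.6169 -0.1587]
 [-0.7151  0.3221 -0.6203  0.7354]
 [ 0.0263 -0.8744 -0.4845  0.5728]
 [ 0.      0.      0.      1.    ]]
top 458.4854616171632 458.4854616171632 319.92788006563893 196.96074960282044 0.027701878537236897
[[ 0.1268 -0.9698  0.2085  0.2812]
 [-0.9919 -0.1253  0.0205  0.0359]
 [ 0.0062 -0.2094 -0.9778  1.1557]
 [ 0.      0.      0.      1.    ]]
{'time': 0.1, 'q': array([ 1.0424,  0.5284,  1.4337, -0.    ,  1.1814, -0.1785]), 'joint_velocities': array([-0.0004, -0.0025, -0.0037, -0.0005,  0.0002, -0.0014]), 'joint_torque': array([ -0.0004, -44.0988, -17.715 ,   0.0635,   0.0534,  -0.0001]), 'position': array([0.2139, 0.5866, 0.2217]), 'tool_rot': array([ 0.174 ,  0.9847, -0.0009, -0.0003]), 'ft_force': array([-0.3192, -0.5794, -0.5859]), 'moment': array([-0.0043,  0.0188,  0.0025]), 'grip_force': 0.0, 'grip_width': 0.08683155030883626}
```

View pics/scene0.png

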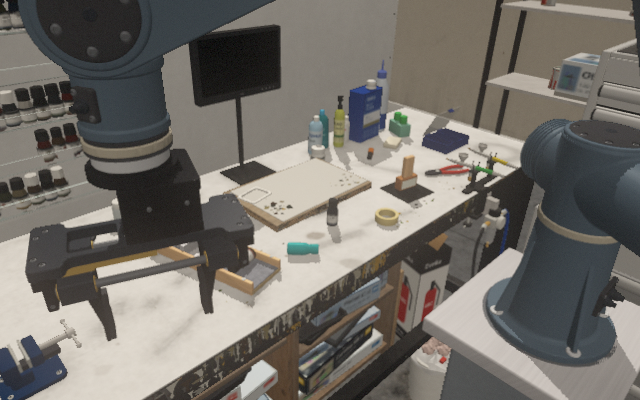

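View pics/top0.png

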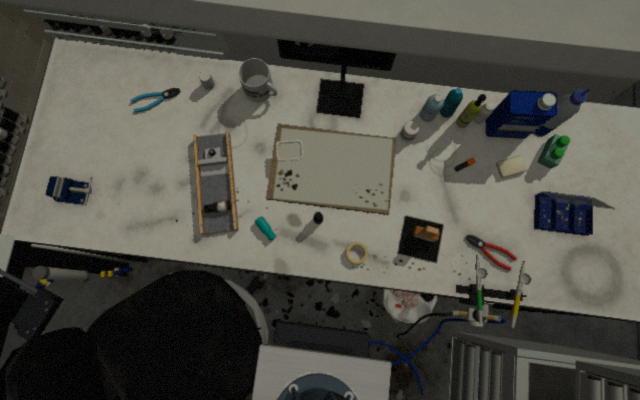

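The top view shows the track at about (195–238, 133–237), with the stop at (212,155) and the jar at (213,207). The paddle stands at (427,233) on the mat at (421,239). The pot is at (318,217), the tape at (356,253), and the turquoise look-alike at (265,228). I'll zoom in on the track and the mat.

```bash
python3 - <<'E'
import cv2,numpy as np
p=cv2.imread("pics/top0.png")
a=cv2.resize(p[125:245,180:250],None,fx=5,fy=5,interpolation=cv2.INTER_CUBIC)
b=cv2.resize(p[210:270,392:450],None,fx=7,fy=7,interpolation=cv2.INTER_CUBIC)
o=np.zeros((600,780,3),np.uint8);o[:600,:350]=a;o[:420,360:766]=b
cv2.imwrite("pics/crop1.png",cv2.convertScaleAbs(o,alpha=1.8))
E
```

```text
(no output)
```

View pics/crop1.png

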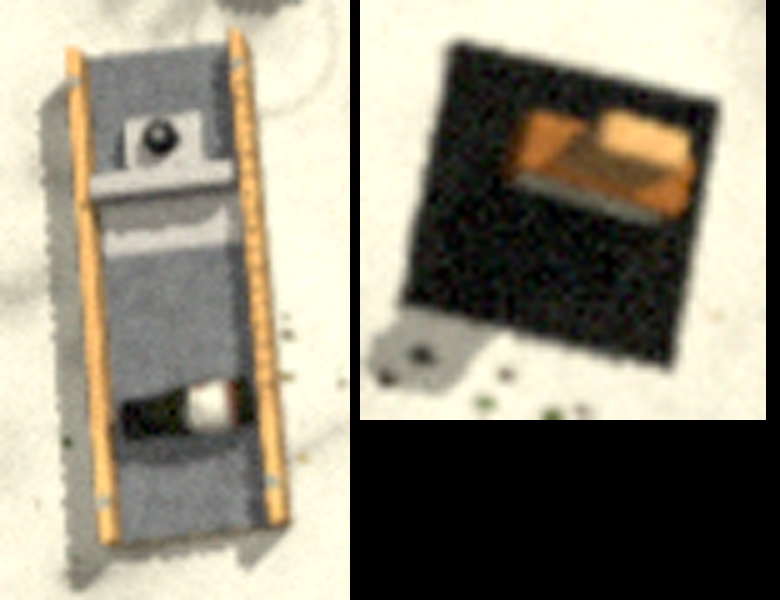

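```bash
cat > h.py <<'E'
import numpy as np,cv2
from rig import status,viewer
np.set_printoptions(precision=4,suppress=True)
def ray(c,uv):
    d=(np.array(uv,float)-[c["cx"],c["cy"]])/[c["fx"],c["fy"]]
    s=d.copy()
    for _ in range(20): s=d/(1+c["k1"]*(s@s))
    T=np.array(c["pose"]);return T[:3,3],T[:3,:3]@np.r_[s,1]
def onz(c,uv,z):
    o,d=ray(c,uv);return (o+d*(z-o[2])/d[2])[:2]
def ang(v): return np.degrees(np.arctan2(v[1],v[0]))
E
python3 - <<'E'
from h import *
c=viewer.camera("top")
T=lambda x,y,z:onz(c,(180+x/5-.4,125+y/5-.4),z)
M=lambda x,y,z:onz(c,(392+(x-360)/7-.43,210+y/7-.43),z)
fl,fr,nl,nr=[T(*p,.028) for p in((73,50),(236,32),(109,540),(278,522))]
print("track",fl,fr,nl,nr,"widths",np.linalg.norm(fl-fr),np.linalg.norm(nl-nr),"len",np.linalg.norm(fl-nl),np.linalg.norm(fr-nr))
ctr=(fl+fr+nl+nr)/4;a=ang(fl-nl);b=ang(fr-nr);print("ctr",ctr,"yaw",a,b)
yaw=np.radians((a+b)/2);R=np.array([[np.cos(yaw),np.sin(yaw)],[-np.sin(yaw),np.cos(yaw)]])
for n,p in dict(jarTopL=(118,403,.025),jarTopR=(240,382,.025),jarBotL=(125,440,.020),jarBotR=(250,425,.02),faceL=(92,197,.0365),faceR=(235,180,.0365),rampL=(105,253,.012),rampR=(238,240,.012)).items(): print(n,T(*p),R@(T(*p)-ctr))
m=[M(*p,.003) for p in((452,40),(718,100),(673,368),(402,303))]
print("mat",np.mean(m,0),[ang(m[1]-m[0]),ang(m[2]-m[3]),ang(m[1]-m[2]),ang(m[0]-m[3])],[np.linalg.norm(m[i]-m[i-1]) for i in range(4)])
h=[M(*p,.091) for p in((605,108),(694,138),(688,167),(597,142))]
print("handle",np.mean(h,0),ang(h[0]-h[1]),ang(h[3]-h[2]))
f=[M(*p,.037) for p in((512,178),(680,218))];print("foot front edge",f,ang(f[0]-f[1]),np.linalg.norm(f[0]-f[1]))
E
```

```text
track [0.6433 0.4021] [0.6639 0.3207] [0.3951 0.338 ] [0.4144 0.2571] widths 0.08396570182295086 0.08318354569438495 len 0.25634057632445206 0.25745488924925053
ctr [0.5292 0.3295] yaw 14.47667904533779 14.299859777301009
jarTopL [0.4639 0.3469] [-0.0589  0.033 ]
jarTopR [0.4823 0.2883] [-0.0556 -0.0282]
jarBotL [0.4465 0.3414] [-0.0771  0.032 ]
jarBotR [0.4621 0.2807] [-0.0771 -0.0305]
faceL [0.5648 0.3756] [0.046  0.0359]
faceR [0.583  0.3058] [ 0.0462 -0.0363]
rampL [0.5425 0.3711] [0.0232 0.037 ]
rampR [0.5581 0.3048] [ 0.0219 -0.0311]
mat [ 0.4535 -0.2045] [np.float64(-95.63647160078665), np.float64(-96.16546586811698), np.float64(-5.3072884683775925), np.float64(-5.497446748469349)] [np.float64(0.09789654013997), np.float64(0.09797282743324717), np.float64(0.09880550933405778), np.float64(0.09830714448006046)]
handle [ 0.465  -0.2125] 78.26099439838752 81.69501588676037
foot front edge [array([ 0.4545, -0.1797]), array([ 0.448, -0.239])] 83.78419236915569 0.059630771818564715
```

```bash
cat >> h.py <<'E'
from scipy.spatial.transform import Rotation as Rn
def to(p,yaw=None,cur=None):
    "tool-axis shift and turn to TCP p with tool y along world angle yaw (deg), tool down"
    o=status.get_obs();R=Rn.from_quat(o["tool_rot"]);P=np.array(o["position"])
    dp=R.inv().apply(np.array(p)-P)
    y=np.radians(yaw);Y=np.array([np.cos(y),np.sin(y),0]);Z=np.array([0,0,-1]);G=Rn.from_matrix(np.c_[np.cross(Y,Z),Y,Z])
    print("dpos",dp,"drot",(R.inv()*G).as_rotvec(degrees=True),"at",P,"yawY",ang(R.apply([0,1,0])),"F",o["ft_force"],"t",o["time"])
E
python3 - <<'E'
from h import *
to([.46,.2,.22],30);to([.463,-.2115,.2],-6.2)
E
```

```text
dpos [-0.3637 -0.2789  0.0021] drot [-0.0948  0.0157 39.9557] at [0.2139 0.5867 0.2218] yawY 69.95575204239016 F [-0.4422 -0.7838 -0.0929] t 0.15
dpos [-0.5076 -0.6644  0.0227] drot [-0.09    0.0469 76.1557] at [0.2139 0.5867 0.2218] yawY 69.95575204239016 F [-0.4422 -0.7838 -0.0929] t 0.15
```

Emit:
arm_command --delta_rot '[[0, 0, 7], [0, 0, 14], [0, 0, 20], [0, 0, 26], [0, 0, 32], [0, 0, 38], [0, 0, 40], [0, 0, 40], [0, 0, 40], [0, 0, 40], [0, 0, 40], [0, 0, 40]]' --delta_pos '[[-0.03, -0.023, 0], [-0.06, -0.046, 0], [-0.09, -0.069, 0], [-0.12, -0.092, 0], [-0.15, -0.115, 0], [-0.18, -0.138, 0], [-0.21, -0.161, 0], [-0.24, -0.184, 0], [-0.27, -0.207, 0], [-0.3, -0.23, 0], [-0.33, -0.253, 0], [-0.364, -0.279, 0.002]]' --gripper '[-1, -1, -1, -1, -1, -1, -1, -1, -1, -1, -1, -1]'

```text
time: 1.15
position: [0.4603, 0.1999, 0.2208]
tool_rot: [0.5, 0.866, 0.0, -0.0]
ft_force: [0.2, 0.5, -0.5]
grip_width: 0.0873
grip_force: 0.0
```

```bash
python3 - <<'E'
from h import *
to([.463,-.2115,.2],-6.2)
E
```

```text
dpos [-0.3577 -0.2033  0.0206] drot [ 0.0154 -0.0231 36.1824] at [0.4603 0.1999 0.2208] yawY 29.982412168166768 F [ 0.2446  0.4973 -0.5165] t 1.15
```

Tracking is good, so I'll go above the paddle.

Emit:
arm_command --delta_rot '[[0, 0, 6], [0, 0, 12], [0, 0, 18], [0, 0, 24], [0, 0, 30], [0, 0, 36.2], [0, 0, 36.2], [0, 0, 36.2], [0, 0, 36.2], [0, 0, 36.2], [0, 0, 36.2], [0, 0, 36.2]]' --delta_pos '[[-0.03, -0.017, 0], [-0.062, -0.035, 0], [-0.094, -0.053, 0.005], [-0.126, -0.072, 0.01], [-0.158, -0.09, 0.015], [-0.19, -0.108, 0.02], [-0.222, -0.126, 0.02], [-0.254, -0.144, 0.02], [-0.286, -0.163, 0.02], [-0.318, -0.181, 0.02], [-0.35, -0.199, 0.02], [-0.3577, -0.2033, 0.0206]]' --gripper '[-1, -1, -1, -1, -1, -1, -1, -1, -1, -1, -1, -1]'

```text
time: 2.15
position: [0.4634, -0.2162, 0.2003]
tool_rot: [0.746, 0.666, -0.0, 0.003]
ft_force: [0.6, 1.2, -0.2]
grip_width: 0.0871
grip_force: 0.0
```

```bash
python3 - <<'E'
from h import *
c=viewer.camera("scene")
cv2.imwrite("pics/s2.png",cv2.resize(c["pixels"][100:220,330:490],None,fx=4,fy=4,interpolation=cv2.INTER_CUBIC))
to([.463,-.2115,.041],-6.2)
E
```

```text
dpos [ 0.0041 -0.0009  0.159 ] drot [ 0.1281  0.1547 -0.3021] at [ 0.4631 -0.2152  0.2   ] yawY -6.501952735131505 F [ 0.3171 -1.0537 -1.4571] t 2.2
```

View pics/s2.png

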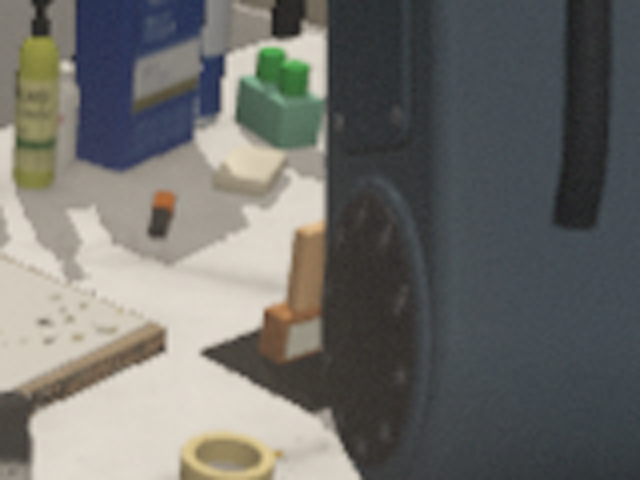

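The paddle stands in view and the arm hides only part of it. The fingers leave 36 mm to spare on each side, so I'll descend and grip.

Emit:
arm_command --delta_rot '[[0, 0, 0], [0, 0, 0], [0, 0, 0], [0, 0, 0], [0, 0, 0], [0, 0, 0], [0, 0, 0], [0, 0, 0], [0, 0, 0]]' --delta_pos '[[0, 0, 0.02], [0, 0, 0.05], [0, 0, 0.08], [0, 0, 0.11], [0, 0, 0.135], [0, 0, 0.15], [0, 0, 0.1575], [0, 0, 0.1575], [0, 0, 0.1575]]' --gripper '[-1, -1, -1, -1, -1, -1, -1, -1, -1]'

```text
time: 2.95
position: [0.4624, -0.2094, 0.0427]
tool_rot: [0.744, 0.668, 0.0, -0.0]
ft_force: [-0.2, 0.5, -0.3]
grip_width: 0.0871
grip_force: 0.0
```

Emit:
arm_command --delta_rot '[[0, 0, 0], [0, 0, 0], [0, 0, 0], [0, 0, 0], [0, 0, 0], [0, 0, 0], [0, 0, 0], [0, 0, 0], [0, 0, 0], [0, 0, 0], [0, 0, 0], [0, 0, 0]]' --delta_pos '[[0, 0, 0], [0, 0, 0], [0, 0, 0], [0, 0, 0], [0, 0, 0], [0, 0, 0], [0, 0, 0], [0, 0, 0], [0, 0, 0], [0, 0, 0], [0, 0, 0], [0, 0, 0]]' --gripper '[0.3, 0.5, 0.7, 1, 1, 1, 1, 1, 1, 1, 1, 1]' --grip_force 40

```text
time: 3.95
position: [0.4625, -0.2102, 0.0425]
tool_rot: [0.745, 0.668, 0.0, 0.0]
ft_force: [0.2, -0.4, -0.2]
grip_width: 0.0148
grip_force: 0.6
```

```bash
python3 - <<'E'
from h import *
to([.463,-.2115,.041],-6.2)
E
```

```text
dpos [-0.0012  0.0007  0.0015] drot [ 0.0169  0.005  -0.049 ] at [ 0.4625 -0.2102  0.0425] yawY -6.248982302999226 F [ 0.1819 -0.3953 -0.2177] t 3.95
```

Emit:
arm_command --delta_rot '[[0, 0, 0], [0, 0, 0], [0, 0, 0], [0, 0, 0], [0, 0, 0], [0, 0, 0], [0, 0, 0], [0, 0, 0], [0, 0, 0], [0, 0, 0], [0, 0, 0], [0, 0, 0]]' --delta_pos '[[0, 0, 0], [0, 0, 0], [0, 0, 0], [0, 0, 0], [0, 0, -0.01], [0, 0, -0.025], [0, 0, -0.045], [0, 0, -0.07], [0, 0, -0.095], [0, 0, -0.12], [0, 0, -0.13], [0, 0, -0.13]]' --gripper '[1, 1, 1, 1, 1, 1, 1, 1, 1, 1, 1, 1]'

```text
time: 4.95
position: [0.4637, -0.211, 0.1757]
tool_rot: [0.744, 0.668, 0.001, 0.003]
ft_force: [0.2, -0.2, -0.9]
grip_width: 0.0138
grip_force: 40.0
```

```bash
python3 - <<'E'
from h import *
yw=np.radians(14.4);R=np.array([[np.cos(yw),-np.sin(yw)],[np.sin(yw),np.cos(yw)]])
t=np.array([.5292,.3295])+R@[-.105,0.0005];print(t)
to([*t,.172],14.4);to([.5,0.05,.172],4)
print(status.get_obs()["grip_width"],status.get_obs()["grip_force"])
c=viewer.camera("scene")
cv2.imwrite("pics/s3.png",cv2.resize(c["pixels"][60:220,300:500],None,fx=3,fy=3,interpolation=cv2.INTER_CUBIC))
E
```

```text
[0.4274 0.3039]
dpos [ 0.5079 -0.092   0.0016] drot [  0.2754   0.2402 -20.63  ] at [ 0.4637 -0.211   0.1757] yawY -6.2295947229665405 F [ 0.2178 -0.1651 -0.9055] t 4.95
dpos [0.2634 0.0078 0.0029] drot [  0.2948   0.2134 -10.2301] at [ 0.4637 -0.211   0.1757] yawY -6.2295947229665405 F [ 0.2178 -0.1651 -0.9055] t 4.95
0.013793954358074699 39.979585921391845
```

Emit:
arm_command --delta_rot '[[0, 0, -1], [0, 0, -3], [0, 0, -5], [0, 0, -7], [0, 0, -9], [0, 0, -11], [0, 0, -13], [0, 0, -15], [0, 0, -17], [0, 0, -19], [0, 0, -20.6], [0, 0, -20.6]]' --delta_pos '[[0.015, -0.003, 0], [0.045, -0.008, 0], [0.08, -0.014, 0], [0.115, -0.021, 0], [0.15, -0.027, 0], [0.185, -0.033, 0], [0.22, -0.039, 0], [0.255, -0.045, 0], [0.29, -0.052, 0], [0.325, -0.058, 0], [0.355, -0.063, 0], [0.38, -0.068, 0]]' --gripper '[1, 1, 1, 1, 1, 1, 1, 1, 1, 1, 1, 1]'

```text
time: 6.0
position: [0.4333, 0.1776, 0.1711]
tool_rot: [0.612, 0.791, -0.001, -0.002]
ft_force: [-0.3, -1.0, -0.5]
grip_width: 0.0134
grip_force: 40.0
```

```bash
python3 - <<'E'
from h import *
to([.4274,.3039,.172],14.4)
E
```

```text
dpos [ 0.1238  0.026  -0.0009] drot [-0.2427 -0.058   0.1374] at [0.4333 0.1776 0.1711] yawY 14.537526426756159 F [-0.2561 -1.0164 -0.5155] t 6.0
```

Emit:
arm_command --delta_rot '[[0, 0, 0], [0, 0, 0], [0, 0, 0], [0, 0, 0], [0, 0, 0], [0, 0, 0], [0, 0, 0], [0, 0, 0], [0, 0, 0]]' --delta_pos '[[0.025, 0.005, 0], [0.05, 0.01, 0], [0.075, 0.015, 0], [0.1, 0.019, 0], [0.12, 0.023, 0], [0.127, 0.024, 0], [0.127, 0.024, 0], [0.127, 0.024, 0], [0.127, 0.024, 0]]' --gripper '[1, 1, 1, 1, 1, 1, 1, 1, 1]'

```text
time: 6.75
position: [0.4269, 0.3029, 0.1718]
tool_rot: [0.613, 0.79, -0.001, -0.0]
ft_force: [0.0, -0.3, -1.1]
grip_width: 0.0135
grip_force: 40.0
```

```bash
python3 - <<'E'
from h import *
to([.4274,.3039,.172],14.4)
c=viewer.camera("top")
cv2.imwrite("pics/t4.png",cv2.convertScaleAbs(cv2.resize(c["pixels"][120:260,160:280],None,fx=4,fy=4,interpolation=cv2.INTER_CUBIC),alpha=1.8))
E
```

```text
dpos [ 0.0008  0.0007 -0.0002] drot [-0.139   0.045  -0.0558] at [0.4269 0.3029 0.1718] yawY 14.344160913835694 F [ 0.0208 -0.3173 -1.0849] t 6.75
```

View pics/t4.png

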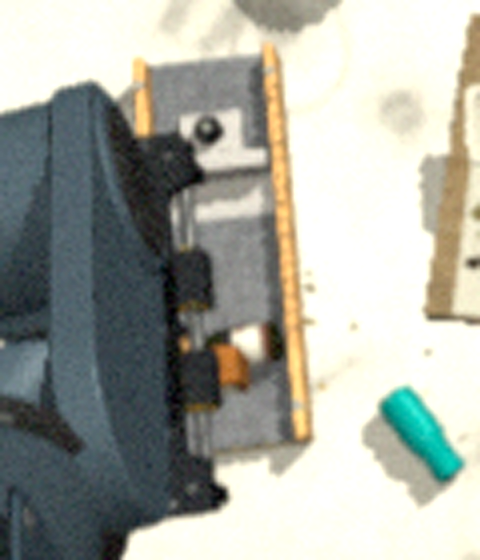

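The top view shows the foot at (240,365) in the crop, above and behind the jar's cap end at (255,340). The track lies clear below, so I'll go down behind the jar.

Emit:
arm_command --delta_rot '[[0, 0, 0], [0, 0, 0], [0, 0, 0], [0, 0, 0], [0, 0, 0], [0, 0, 0], [0, 0, 0], [0, 0, 0]]' --delta_pos '[[0, 0, 0.015], [0, 0, 0.04], [0, 0, 0.065], [0, 0, 0.082], [0, 0, 0.09], [0, 0, 0.092], [0, 0, 0.092], [0, 0, 0.092]]' --gripper '[1, 1, 1, 1, 1, 1, 1, 1]'

```text
time: 7.47
position: [0.4287, 0.3039, 0.0813]
tool_rot: [0.613, 0.79, 0.001, 0.0]
ft_force: [0.0, 0.2, -1.4]
grip_width: 0.0139
grip_force: 40.0
```

```bash
python3 - <<'E'
from h import *
to([.4274,.3039,.055],14.4)
c=viewer.camera("top")
a=cv2.resize(c["pixels"][180:250,190:250],None,fx=6,fy=6,interpolation=cv2.INTER_CUBIC)
c=viewer.camera("scene")
b=cv2.resize(c["pixels"][220:320,130:300],None,fx=2.5,fy=2.5,interpolation=cv2.INTER_CUBIC)
o=np.zeros((420,790,3),np.uint8);o[:,:360]=cv2.convertScaleAbs(a,alpha=1.8);o[:250,365:]=b
cv2.imwrite("pics/c5.png",o)
E
```

```text
dpos [ 0.0003 -0.0013  0.0263] drot [ 0.0965 -0.0133 -0.0768] at [0.4287 0.3039 0.0813] yawY 14.323193280487805 F [ 0.002   0.2415 -1.4435] t 7.4667
```

View pics/c5.png

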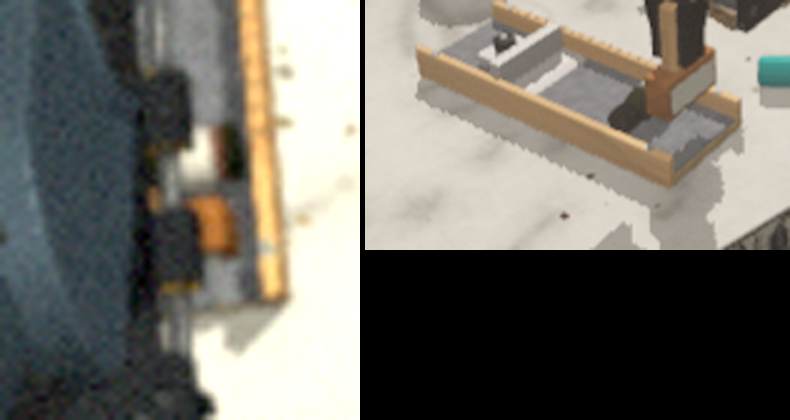

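The paddle hangs squarely between the walls, just behind the jar, with the foot's right end at (215,225) and the jar's cap at (225,150). I'll lower it the rest of the way.

Emit:
arm_command --delta_rot '[[0, 0, 0], [0, 0, 0], [0, 0, 0], [0, 0, 0], [0, 0, 0], [0, 0, 0], [0, 0, 0]]' --delta_pos '[[0, 0, 0.007], [0, 0, 0.015], [0, 0, 0.021], [0, 0, 0.025], [0, 0, 0.025], [0, 0, 0.025], [0, 0, 0.025]]' --gripper '[1, 1, 1, 1, 1, 1, 1]'

```text
time: 8.15
position: [0.4278, 0.304, 0.0554]
tool_rot: [0.613, 0.79, -0.0, -0.0]
ft_force: [0.2, -0.7, -0.6]
grip_width: 0.0137
grip_force: 40.0
```

Emit:
arm_command --delta_rot '[[0, 0, 0], [0, 0, 0], [0, 0, 0], [0, 0, 0], [0, 0, 0], [0, 0, 0], [0, 0, 0], [0, 0, 0], [0, 0, 0], [0, 0, 0], [0, 0, 0], [0, 0, 0]]' --delta_pos '[[0, 0.001, 0], [0, 0.002, 0], [0, 0.003, 0], [0, 0.004, 0], [0, 0.005, 0], [0, 0.006, 0], [0, 0.007, 0], [0, 0.008, 0], [0, 0.009, 0], [0, 0.01, 0], [0, 0.011, 0], [0, 0.012, 0]]' --gripper '[1, 1, 1, 1, 1, 1, 1, 1, 1, 1, 1, 1]'

```text
time: 9.15
position: [0.4395, 0.307, 0.0555]
tool_rot: [0.613, 0.79, -0.0, -0.0]
ft_force: [-0.2, -0.3, -0.4]
grip_width: 0.0138
grip_force: 40.0
```

```bash
python3 - <<'E'
from h import *
to([.4274,.3039,.055],14.4)
E
```

```text
dpos [ 0.     -0.0125  0.0005] drot [-0.0025  0.0017 -0.0413] at [0.4395 0.307  0.0555] yawY 14.358680914390526 F [-0.2441 -0.2846 -0.4254] t 9.15
```

Emit:
arm_command --delta_rot '[[0, 0, 0], [0, 0, 0], [0, 0, 0], [0, 0, 0], [0, 0, 0], [0, 0, 0], [0, 0, 0], [0, 0, 0], [0, 0, 0], [0, 0, 0], [0, 0, 0], [0, 0, 0]]' --delta_pos '[[0, 0.001, 0], [0, 0.002, 0], [0, 0.003, 0], [0, 0.0045, 0], [0, 0.006, 0], [0, 0.0075, 0], [0, 0.009, 0], [0, 0.011, 0], [0, 0.013, 0], [0, 0.015, 0], [0, 0.017, 0], [0, 0.019, 0]]' --gripper '[1, 1, 1, 1, 1, 1, 1, 1, 1, 1, 1, 1]'

```text
time: 10.15
position: [0.4581, 0.3117, 0.0555]
tool_rot: [0.613, 0.79, 0.0, 0.0]
ft_force: [-0.3, -0.9, -1.8]
grip_width: 0.0141
grip_force: 40.0
```

Emit:
arm_command --delta_rot '[[0, 0, 0], [0, 0, 0], [0, 0, 0], [0, 0, 0], [0, 0, 0], [0, 0, 0], [0, 0, 0], [0, 0, 0], [0, 0, 0], [0, 0, 0], [0, 0, 0], [0, 0, 0]]' --delta_pos '[[0, 0.002, 0], [0, 0.004, 0], [0, 0.006, 0], [0, 0.008, 0], [0, 0.01, 0], [0, 0.012, 0], [0, 0.014, 0], [0, 0.016, 0], [0, 0.018, 0], [0, 0.02, 0], [0, 0.022, 0], [0, 0.024, 0]]' --gripper '[1, 1, 1, 1, 1, 1, 1, 1, 1, 1, 1, 1]'

```text
time: 11.15
position: [0.4813, 0.3177, 0.0555]
tool_rot: [0.613, 0.79, -0.0, -0.0]
ft_force: [0.4, -0.9, -2.0]
grip_width: 0.0137
grip_force: 40.0
```

Emit:
arm_command --delta_rot '[[0, 0, 0], [0, 0, 0], [0, 0, 0], [0, 0, 0], [0, 0, 0], [0, 0, 0], [0, 0, 0], [0, 0, 0], [0, 0, 0], [0, 0, 0], [0, 0, 0], [0, 0, 0]]' --delta_pos '[[0, 0.002, 0], [0, 0.004, 0], [0, 0.006, 0], [0, 0.008, 0], [0, 0.01, 0], [0, 0.012, 0], [0, 0.014, 0], [0, 0.0155, 0], [0, 0.017, 0], [0, 0.018, 0], [0, 0.019, 0], [0, 0.02, 0]]' --gripper '[1, 1, 1, 1, 1, 1, 1, 1, 1, 1, 1, 1]'

```text
time: 12.15
position: [0.5005, 0.3226, 0.0555]
tool_rot: [0.613, 0.79, -0.0, -0.0]
ft_force: [0.2, -0.1, -2.0]
grip_width: 0.0138
grip_force: 40.0
```

```bash
python3 - <<'E'
from h import *
to([.4274,.3039,.055],14.4)
c=viewer.camera("top")
a=cv2.resize(c["pixels"][130:230,180:250],None,fx=5,fy=5,interpolation=cv2.INTER_CUBIC)
c=viewer.camera("scene")
b=cv2.resize(c["pixels"][220:320,130:300],None,fx=2.5,fy=2.5,interpolation=cv2.INTER_CUBIC)
o=np.zeros((500,790,3),np.uint8);o[:,:350]=cv2.convertScaleAbs(a,alpha=1.8);o[:250,365:]=b
cv2.imwrite("pics/c6.png",o)
E
```

```text
dpos [ 0.     -0.0754  0.0005] drot [-0.0071  0.0017 -0.039 ] at [0.5005 0.3226 0.0555] yawY 14.361019695753347 F [ 0.1874 -0.0887 -2.035 ] t 12.15
```

View pics/c6.png

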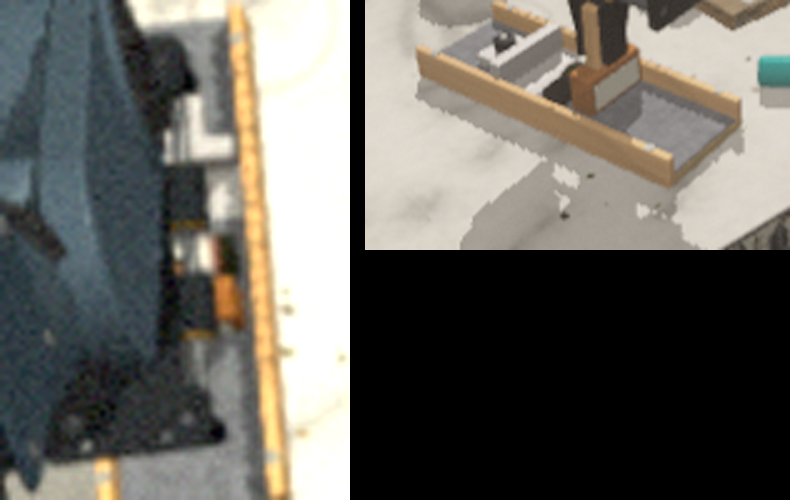

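The jar lies square against the paddle at crop (225,255), and the ramp begins just ahead. I'll continue gently.

Emit:
arm_command --delta_rot '[[0, 0, 0], [0, 0, 0], [0, 0, 0], [0, 0, 0], [0, 0, 0], [0, 0, 0], [0, 0, 0], [0, 0, 0], [0, 0, 0], [0, 0, 0], [0, 0, 0], [0, 0, 0]]' --delta_pos '[[0, 0.002, 0], [0, 0.004, 0], [0, 0.006, 0], [0, 0.008, 0], [0, 0.01, 0], [0, 0.012, 0], [0, 0.014, 0], [0, 0.0155, 0], [0, 0.017, 0], [0, 0.018, 0], [0, 0.019, 0], [0, 0.02, 0]]' --gripper '[1, 1, 1, 1, 1, 1, 1, 1, 1, 1, 1, 1]'

```text
time: 13.25
position: [0.5199, 0.3275, 0.0555]
tool_rot: [0.613, 0.79, -0.0, -0.0]
ft_force: [0.2, -0.2, -1.5]
grip_width: 0.0137
grip_force: 40.0
```

Emit:
arm_command --delta_rot '[[0, 0, 0], [0, 0, 0], [0, 0, 0], [0, 0, 0], [0, 0, 0], [0, 0, 0], [0, 0, 0], [0, 0, 0], [0, 0, 0], [0, 0, 0]]' --delta_pos '[[0, 0.001, 0], [0, 0.002, 0], [0, 0.003, 0], [0, 0.004, 0], [0, 0.005, 0], [0, 0.006, 0], [0, 0.007, 0], [0, 0.008, 0], [0, 0.009, 0], [0, 0.01, 0]]' --gripper '[1, 1, 1, 1, 1, 1, 1, 1, 1, 1]'

```text
time: 14.08
position: [0.5296, 0.33, 0.0555]
tool_rot: [0.613, 0.79, -0.0, -0.0]
ft_force: [0.3, 0.5, -0.3]
grip_width: 0.014
grip_force: 40.0
```

```bash
python3 - <<'E'
from h import *
to([.4274,.3039,.055],14.4)
E
```

```text
dpos [ 0.     -0.1055  0.0005] drot [-0.0081  0.0016 -0.0411] at [0.5296 0.33   0.0555] yawY 14.358866125378357 F [ 0.3054  0.5072 -0.3224] t 14.0833
```

Emit:
arm_command --delta_rot '[[0, 0, 0], [0, 0, 0], [0, 0, 0], [0, 0, 0], [0, 0, 0], [0, 0, 0], [0, 0, 0], [0, 0, 0]]' --delta_pos '[[0, 0.0005, 0], [0, 0.001, 0], [0, 0.0015, 0], [0, 0.002, 0], [0, 0.0025, 0], [0, 0.003, 0], [0, 0.0035, 0], [0, 0.004, 0]]' --gripper '[1, 1, 1, 1, 1, 1, 1, 1]'

```text
time: 14.75
position: [0.5335, 0.331, 0.0555]
tool_rot: [0.613, 0.79, 0.0, 0.0]
ft_force: [0.2, -0.4, -0.5]
grip_width: 0.014
grip_force: 40.0
```

Emit:
arm_command --delta_rot '[[0, 0, 0], [0, 0, 0], [0, 0, 0], [0, 0, 0]]' --delta_pos '[[0, 0.0005, 0], [0, 0.001, 0], [0, 0.0015, 0], [0, 0.002, 0]]' --gripper '[1, 1, 1, 1]'

```text
time: 15.08
position: [0.5355, 0.3315, 0.0555]
tool_rot: [0.613, 0.79, 0.0, 0.0]
ft_force: [-0.9, 0.1, -1.1]
grip_width: 0.0139
grip_force: 40.0
```

Emit:
arm_command --delta_rot '[[0, 0, 0], [0, 0, 0], [0, 0, 0], [0, 0, 0]]' --delta_pos '[[0, 0.0003, 0], [0, 0.0006, 0], [0, 0.0008, 0], [0, 0.001, 0]]' --gripper '[1, 1, 1, 1]'

```text
time: 15.42
position: [0.5363, 0.3317, 0.0555]
tool_rot: [0.613, 0.79, -0.0, 0.0]
ft_force: [1.0, -0.3, -1.7]
grip_width: 0.0138
grip_force: 40.0
```

Emit:
arm_command --delta_rot '[[0, 0, 0], [0, 0, 0], [0, 0, 0], [0, 0, 0]]' --delta_pos '[[0, 0.0002, 0], [0, 0.0004, 0], [0, 0.0006, 0], [0, 0.0008, 0]]' --gripper '[1, 1, 1, 1]'

```text
time: 15.75
position: [0.5371, 0.332, 0.0555]
tool_rot: [0.613, 0.79, 0.0, 0.0]
ft_force: [0.8, -1.4, -1.3]
grip_width: 0.0132
grip_force: 40.0
```

Emit:
arm_command --delta_rot '[[0, 0, 0], [0, 0, 0], [0, 0, 0]]' --delta_pos '[[0, 0.0003, 0], [0, 0.0006, 0], [0, 0.0006, 0]]' --gripper '[1, 1, 1]'

```text
time: 16.0
position: [0.5378, 0.3321, 0.0555]
tool_rot: [0.613, 0.79, 0.0, 0.0]
ft_force: [-0.0, -0.0, -0.8]
grip_width: 0.0137
grip_force: 40.0
```

Emit:
arm_command --delta_rot '[[0, 0, 0], [0, 0, 0], [0, 0, 0]]' --delta_pos '[[0, 0.0003, 0], [0, 0.0006, 0], [0, 0.0006, 0]]' --gripper '[1, 1, 1]'

```text
time: 16.25
position: [0.5383, 0.3323, 0.0555]
tool_rot: [0.613, 0.79, 0.0, 0.0]
ft_force: [0.7, -0.2, -1.2]
grip_width: 0.0138
grip_force: 40.0
```

Emit:
arm_command --delta_rot '[[0, 0, 0], [0, 0, 0], [0, 0, 0]]' --delta_pos '[[0, 0.0003, 0], [0, 0.0006, 0], [0, 0.0006, 0]]' --gripper '[1, 1, 1]'

```text
time: 16.5
position: [0.5387, 0.3324, 0.0554]
tool_rot: [0.613, 0.79, -0.0, -0.0]
ft_force: [-0.0, 0.1, -1.0]
grip_width: 0.0138
grip_force: 40.0
```

```bash
python3 - <<'E'
from h import *
c=viewer.camera("scene")
b=cv2.resize(c["pixels"][220:300,150:260],None,fx=7,fy=7,interpolation=cv2.INTER_CUBIC)
cv2.imwrite("pics/c7.png",b);print(status.get_obs()["ft_force"])
E
```

```text
[-0.0443 -0.7487 -1.4967]
```

View pics/c7.png

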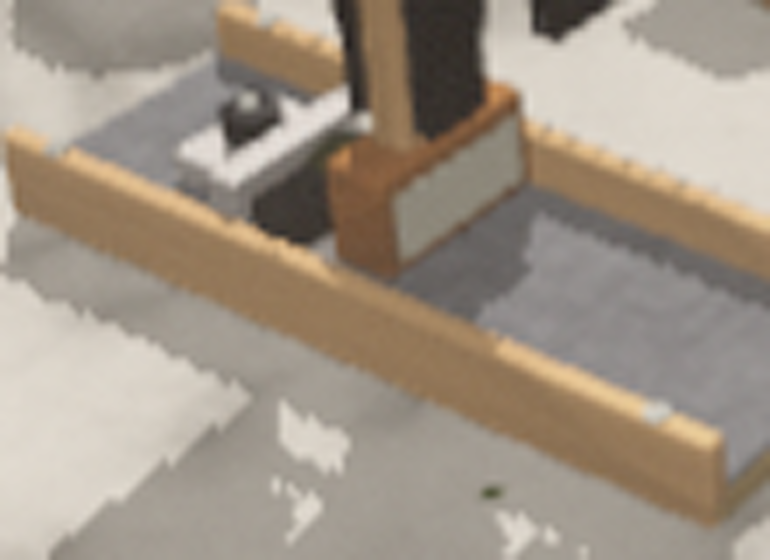

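The jar at (295,200) is right against or nearly touching the upright face at (240,195), and it is square. I'll continue in small steps.

Emit:
arm_command --delta_rot '[[0, 0, 0], [0, 0, 0], [0, 0, 0]]' --delta_pos '[[0, 0.0003, 0], [0, 0.0006, 0], [0, 0.0006, 0]]' --gripper '[1, 1, 1]'

```text
time: 16.8
position: [0.5388, 0.3323, 0.0553]
tool_rot: [0.613, 0.79, -0.001, -0.0]
ft_force: [-1.1, -0.5, -1.2]
grip_width: 0.0135
grip_force: 40.0
```

Emit:
arm_command --delta_rot '[[0, 0, 0], [0, 0, 0], [0, 0, 0]]' --delta_pos '[[0, 0.0003, 0], [0, 0.0006, 0], [0, 0.0006, 0]]' --gripper '[1, 1, 1]'

```text
time: 17.05
position: [0.5388, 0.3324, 0.0552]
tool_rot: [0.613, 0.79, -0.001, -0.001]
ft_force: [-3.1, -0.8, -1.2]
grip_width: 0.0135
grip_force: 40.0
```

Emit:
arm_command --delta_rot '[[0, 0, 0], [0, 0, 0], [0, 0, 0], [0, 0, 0]]' --delta_pos '[[0, 0.0002, 0], [0, 0.0004, 0], [0, 0.0005, 0], [0, 0.0005, 0]]' --gripper '[1, 1, 1, 1]'

```text
time: 17.38
position: [0.5389, 0.3324, 0.0551]
tool_rot: [0.613, 0.79, -0.002, -0.001]
ft_force: [-4.7, -1.1, 0.1]
grip_width: 0.0139
grip_force: 40.0
```

Emit:
arm_command --delta_rot '[[0, 0, 0], [0, 0, 0], [0, 0, 0], [0, 0, 0], [0, 0, 0], [0, 0, 0]]' --delta_pos '[[0, 0.0002, 0], [0, 0.0004, 0], [0, 0.0004, 0], [0, 0.0004, 0], [0, 0.0004, 0], [0, 0.0004, 0]]' --gripper '[1, 1, 1, 1, 1, 1]'

```text
time: 17.88
position: [0.539, 0.3324, 0.0551]
tool_rot: [0.613, 0.79, -0.002, -0.001]
ft_force: [-5.7, -2.1, 0.7]
grip_width: 0.0139
grip_force: 40.0
```

About 6 N now, so I'll hold.

Emit:
arm_command --delta_rot '[[0, 0, 0], [0, 0, 0], [0, 0, 0], [0, 0, 0], [0, 0, 0], [0, 0, 0]]' --delta_pos '[[0, 0, 0], [0, 0, 0], [0, 0, 0], [0, 0, 0], [0, 0, 0], [0, 0, 0]]' --gripper '[1, 1, 1, 1, 1, 1]'

```text
time: 18.38
position: [0.5389, 0.3324, 0.0551]
tool_rot: [0.613, 0.79, -0.002, -0.001]
ft_force: [-4.9, -1.1, 0.6]
grip_width: 0.014
grip_force: 40.0
```

Emit:
arm_command --delta_rot '[[0, 0, 0], [0, 0, 0], [0, 0, 0], [0, 0, 0], [0, 0, 0], [0, 0, 0]]' --delta_pos '[[0, 0, 0], [0, 0, 0], [0, 0, 0], [0, 0, 0], [0, 0, 0], [0, 0, 0]]' --gripper '[1, 1, 1, 1, 1, 1]'

```text
time: 18.88
position: [0.539, 0.3324, 0.0551]
tool_rot: [0.613, 0.79, -0.002, -0.001]
ft_force: [-5.6, -1.3, 1.0]
grip_width: 0.0141
grip_force: 40.0
```

Emit:
arm_command --delta_rot '[[0, 0, 0], [0, 0, 0], [0, 0, 0], [0, 0, 0], [0, 0, 0], [0, 0, 0], [0, 0, 0], [0, 0, 0], [0, 0, 0], [0, 0, 0]]' --delta_pos '[[0, 0.0002, 0], [0, 0.0002, 0], [0, 0.0002, 0], [0, 0.0002, 0], [0, 0.0002, 0], [0, 0.0002, 0], [0, 0.0002, 0], [0, 0.0002, 0], [0, 0.0002, 0], [0, 0.0002, 0]]' --gripper '[1, 1, 1, 1, 1, 1, 1, 1, 1, 1]'

```text
time: 19.72
position: [0.5389, 0.3324, 0.055]
tool_rot: [0.613, 0.79, -0.002, -0.001]
ft_force: [-5.5, -2.0, 0.0]
grip_width: 0.0135
grip_force: 40.0
```

Emit:
arm_command --delta_rot '[[0, 0, 0], [0, 0, 0], [0, 0, 0], [0, 0, 0], [0, 0, 0], [0, 0, 0], [0, 0, 0], [0, 0, 0], [0, 0, 0], [0, 0, 0], [0, 0, 0], [0, 0, 0]]' --delta_pos '[[0, -0.0004, 0], [0, -0.0008, 0], [0, -0.0012, 0], [0, -0.0016, 0], [0, -0.002, 0], [0, -0.0024, 0], [0, -0.003, 0], [0, -0.004, 0], [0, -0.006, 0], [0, -0.009, 0], [0, -0.014, 0], [0, -0.02, 0]]' --gripper '[1, 1, 1, 1, 1, 1, 1, 1, 1, 1, 1, 1]'

```text
time: 20.72
position: [0.5227, 0.3283, 0.056]
tool_rot: [0.613, 0.79, 0.001, 0.001]
ft_force: [0.0, 1.5, -0.2]
grip_width: 0.0137
grip_force: 40.0
```

Emit:
arm_command --delta_rot '[[0, 0, 0], [0, 0, 0], [0, 0, 0], [0, 0, 0], [0, 0, 0], [0, 0, 0], [0, 0, 0], [0, 0, 0], [0, 0, 0], [0, 0, 0]]' --delta_pos '[[0, -0.01, 0], [0, -0.02, 0], [0, -0.03, 0], [0, -0.035, -0.01], [0, -0.035, -0.03], [0, -0.035, -0.055], [0, -0.035, -0.08], [0, -0.035, -0.105], [0, -0.035, -0.117], [0, -0.035, -0.117]]' --gripper '[1, 1, 1, 1, 1, 1, 1, 1, 1, 1]'

```text
time: 21.55
position: [0.4901, 0.3204, 0.1769]
tool_rot: [0.613, 0.79, 0.004, 0.002]
ft_force: [-0.2, 0.9, -1.2]
grip_width: 0.0138
grip_force: 40.0
```

```bash
python3 - <<'E'
from h import *
to([.4535,-.2045,.172],-6)
c=viewer.camera("scene")
b=cv2.resize(c["pixels"][220:300,150:260],None,fx=7,fy=7,interpolation=cv2.INTER_CUBIC)
cv2.imwrite("pics/c8.png",b)
E
```

```text
dpos [-0.4994 -0.1658  0.0027] drot [ 0.4984 -0.1646 20.3666] at [0.4901 0.3204 0.1769] yawY 14.366415526814231 F [-0.2454  0.8936 -1.1847] t 21.55
```

View pics/c8.png

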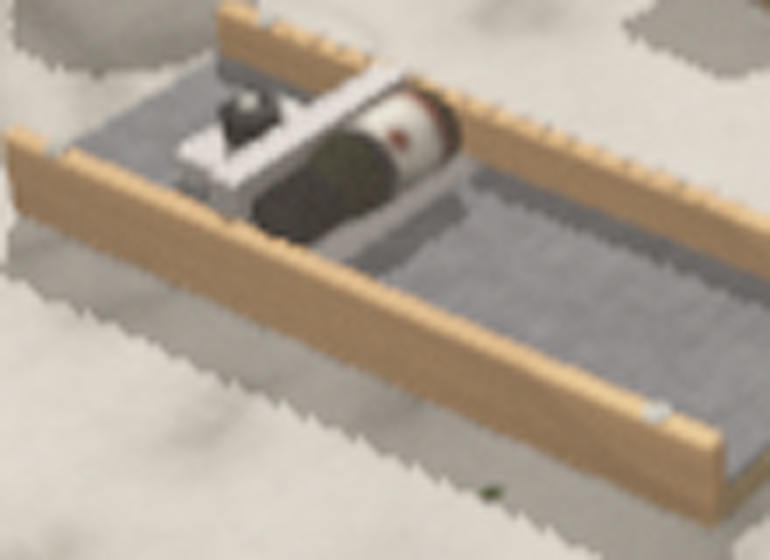

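The jar lies square on the shelf against the face, spanning (265,210) to (450,120) in the crop. Now I'll take the paddle back to the mat.

Emit:
arm_command --delta_rot '[[0, 0, 0], [0, 0, 2], [0, 0, 4], [0, 0, 6], [0, 0, 8], [0, 0, 10], [0, 0, 12], [0, 0, 14], [0, 0, 16], [0, 0, 18], [0, 0, 20], [0, 0, 20.4]]' --delta_pos '[[-0.015, -0.005, 0], [-0.045, -0.015, 0], [-0.08, -0.026, 0], [-0.115, -0.037, 0], [-0.15, -0.049, 0], [-0.185, -0.06, 0], [-0.22, -0.071, 0], [-0.255, -0.083, 0], [-0.29, -0.094, 0], [-0.325, -0.105, 0], [-0.355, -0.115, 0], [-0.38, -0.123, 0]]' --gripper '[1, 1, 1, 1, 1, 1, 1, 1, 1, 1, 1, 1]'

```text
time: 22.6
position: [0.4617, -0.0813, 0.1715]
tool_rot: [0.744, 0.668, -0.001, -0.001]
ft_force: [0.7, -0.2, -2.2]
grip_width: 0.0139
grip_force: 40.0
```

Emit:
arm_command --delta_rot '[[0, 0, 0], [0, 0, 0], [0, 0, 0]]' --delta_pos '[[0, 0, 0], [0, 0, 0], [0, 0, 0]]' --gripper '[1, 1, 1]'

```text
time: 22.85
position: [0.4619, -0.0786, 0.1717]
tool_rot: [0.744, 0.669, -0.0, -0.001]
ft_force: [1.1, 0.3, -0.7]
grip_width: 0.0134
grip_force: 40.0
```

```bash
python3 - <<'E'
from h import *
to([.457,-.207,.0428],-6.2)
E
```

```text
dpos [-0.1284  0.009   0.1288] drot [-0.1333 -0.0694  0.125 ] at [ 0.4619 -0.0786  0.1717] yawY -6.074876710418433 F [ 1.0773  0.2942 -0.7241] t 22.85
```

Emit:
arm_command --delta_rot '[[0, 0, 0], [0, 0, 0], [0, 0, 0], [0, 0, 0], [0, 0, 0], [0, 0, 0], [0, 0, 0]]' --delta_pos '[[-0.02, 0.001, 0], [-0.05, 0.003, 0], [-0.08, 0.006, 0], [-0.11, 0.008, 0], [-0.1285, 0.009, 0], [-0.1285, 0.009, 0], [-0.1285, 0.009, 0]]' --gripper '[1, 1, 1, 1, 1, 1, 1]'

```text
time: 23.43
position: [0.4582, -0.2071, 0.1721]
tool_rot: [0.743, 0.669, 0.0, -0.001]
ft_force: [-0.0, -0.3, -2.3]
grip_width: 0.0137
grip_force: 40.0
```

Emit:
arm_command --delta_rot '[[0, 0, 0], [0, 0, 0], [0, 0, 0], [0, 0, 0], [0, 0, 0], [0, 0, 0], [0, 0, 0], [0, 0, 0], [0, 0, 0], [0, 0, 0], [0, 0, 0]]' --delta_pos '[[0, 0, 0.015], [0, 0, 0.04], [0, 0, 0.065], [0, 0, 0.09], [0, 0, 0.105], [0, 0, 0.113], [0, 0, 0.118], [0, 0, 0.122], [0, 0, 0.125], [0, 0, 0.126], [0, 0, 0.126]]' --gripper '[1, 1, 1, 1, 1, 1, 1, 1, 1, 1, 1]'

```text
time: 24.35
position: [0.4586, -0.2081, 0.047]
tool_rot: [0.743, 0.669, 0.0, 0.001]
ft_force: [-0.2, 0.2, -0.4]
grip_width: 0.0135
grip_force: 40.0
```

Emit:
arm_command --delta_rot '[[0, 0, 0], [0, 0, 0], [0, 0, 0], [0, 0, 0], [0, 0, 0], [0, 0, 0]]' --delta_pos '[[0, 0, 0.001], [0, 0, 0.002], [0, 0, 0.003], [0, 0, 0.0037], [0, 0, 0.0037], [0, 0, 0.0037]]' --gripper '[1, 1, 1, 1, 1, 1]'

```text
time: 24.85
position: [0.4582, -0.2081, 0.0428]
tool_rot: [0.743, 0.669, -0.0, -0.0]
ft_force: [-0.9, -0.6, -1.6]
grip_width: 0.0134
grip_force: 40.0
```

Emit:
arm_command --delta_rot '[[0, 0, 0], [0, 0, 0], [0, 0, 0], [0, 0, 0]]' --delta_pos '[[0, 0, 0.0003], [0, 0, 0.0006], [0, 0, 0.0006], [0, 0, 0.0006]]' --gripper '[1, 1, 1, 1]'

```text
time: 25.18
position: [0.4583, -0.2081, 0.0425]
tool_rot: [0.743, 0.669, -0.0, 0.0]
ft_force: [-0.8, 1.4, 3.0]
grip_width: 0.0135
grip_force: 40.0
```

The paddle is touching the mat, so I'll release slowly and retreat upward.

Emit:
arm_command --delta_rot '[[0, 0, 0], [0, 0, 0], [0, 0, 0], [0, 0, 0], [0, 0, 0], [0, 0, 0], [0, 0, 0], [0, 0, 0], [0, 0, 0], [0, 0, 0], [0, 0, 0], [0, 0, 0]]' --delta_pos '[[0, 0, 0], [0, 0, 0], [0, 0, 0], [0, 0, 0], [0, 0, 0], [0, 0, 0], [0, 0, 0], [0, 0, 0], [0, 0, 0], [0, 0, 0], [0, 0, 0], [0, 0, 0]]' --gripper '[0.6, 0.5, 0.4, 0.2, 0, -0.2, -0.4, -0.6, -0.6, -0.6, -0.6, -0.6]'

```text
time: 26.18
position: [0.4583, -0.208, 0.0422]
tool_rot: [0.743, 0.669, -0.0, 0.0]
ft_force: [-0.3, 0.3, 0.0]
grip_width: 0.0688
grip_force: 0.0
```

Emit:
arm_command --delta_rot '[[0, 0, 0], [0, 0, 0], [0, 0, 0], [0, 0, 0], [0, 0, 0], [0, 0, 0], [0, 0, 0], [0, 0, 0], [0, 0, 0], [0, 0, 0]]' --delta_pos '[[0, 0, -0.01], [0, 0, -0.03], [0, 0, -0.055], [0, 0, -0.08], [0, 0, -0.105], [0, 0, -0.13], [0, 0, -0.15], [0, 0, -0.16], [0, 0, -0.16], [0, 0, -0.16]]' --gripper '[-0.6, -0.6, -0.6, -0.6, -0.6, -0.6, -0.6, -0.6, -0.6, -0.6]'

```text
time: 27.02
position: [0.4583, -0.208, 0.2031]
tool_rot: [0.743, 0.669, 0.0, 0.001]
ft_force: [0.4, -0.4, -0.3]
grip_width: 0.0699
grip_force: 0.0
```

Emit:
arm_command --delta_rot '[[0, 0, 0], [0, 0, 0], [0, 0, 0], [0, 0, 0], [0, 0, 0], [0, 0, 0]]' --delta_pos '[[0.03, 0, 0], [0.06, 0, 0], [0.09, 0, 0], [0.12, 0, 0], [0.14, 0, 0], [0.14, 0, 0]]' --gripper '[-0.6, -0.6, -0.6, -0.6, -0.6, -0.6]'

```text
time: 27.52
position: [0.4712, -0.0649, 0.2009]
tool_rot: [0.742, 0.67, -0.001, -0.003]
ft_force: [-0.6, 0.1, -0.5]
grip_width: 0.0695
grip_force: 0.0
```

```bash
python3 - <<'E'
from h import *
c=viewer.camera("top")
a=cv2.resize(c["pixels"][205:275,390:455],None,fx=6,fy=6,interpolation=cv2.INTER_CUBIC)
a2=cv2.resize(c["pixels"][125:245,180:250],None,fx=4,fy=4,interpolation=cv2.INTER_CUBIC)
o=np.zeros((480,690,3),np.uint8);o[:420,:390]=a;o[:,400:680]=a2
cv2.imwrite("pics/c9.png",cv2.convertScaleAbs(o,alpha=1.8));print(status.get_obs()["time"])
E
```

```text
27.5667
```

View pics/c9.png

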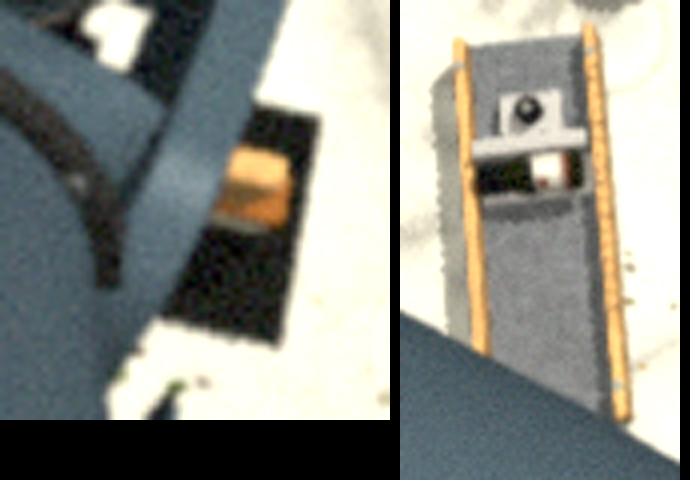

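The paddle stands upright on the mat at (255,185), and the jar sits square against the stop face at (530,170).

```bash
python3 -c "
from rig import robot
print(robot.hand_in())"
```

```text
the job is handed in; nothing more can be done
None
```

I rolled the jar onto the shelf, held it against the stop at about 6 N (wrist force reading) for over a second, then left it lying square there and stood the paddle back upright on the mat; the job is handed in at about 28 s, but no verdict was returned.

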